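# Check capping-head bearings for play and reject the worn one

## Robot

A 6-joint arm with a two-finger parallel gripper is mounted at the origin on the work surface. World frame = base frame: x ahead of the robot, y to its left, z up, the work surface at z = 0. Lengths are in mm, angles in rad, forces in N, time in s.
With the tool pointing down it reaches from about 275 to 825 mm from the base axis. Payload 5.2 kg.
Tool frame: the origin (TCP) lies at the very end of the fingers, on their centre line; the grasp point (between the pads) lies 19 mm behind it; z points along the fingers, y is the line along which they close (so a half turn about z gives the same grasp; the last joint's range is limited). The gripper opens to 93 mm and grips with 3 to 60 N. Pads are 15 mm wide; open, the fingers measure 128 mm over their backs; the gripper's body (75 mm by 188 mm) begins 65 mm behind the grasp point.
Start: joints at [-1.347, 0.259, 1.535, -0, 1.348, -0.203], TCP at [227.699, -500.658, 218.653] pointing down, gripper open.
Joint ranges: [-3.14, 3.14], [-0.91, 2.08], [0.19, 2.58], [-1.22, 4.36], [0.22, 2.71], [-3.12, 3.12]. Speed limits (rad/s): [2.57, 2.57, 3.14, 3.14, 3.14, 3.14].

## Interface

Orientations are given as [roll, pitch, yaw] about the fixed x, y, z axes, in that order (R = Rz(yaw) Ry(pitch) Rx(roll)).
In Python, from bench import robot gives the robot as it stands. The module is installed in compiled form; this text tells all that it offers. Calls block until the motion is done:
- robot.move_ptp(position, orientation): joint-space move of the TCP to a pose.
- robot.move_linear(position, ori=None, speed=150, f_stop=None): straight line of the TCP; ori=None keeps the orientation; speed is the mean speed in mm/s. With f_stop (N) it stops when the force on the tool has changed by that much, and returns True; else False.
- robot.move_j(angles): joint-space move.
- robot.move_gripper(opening): opening from 0.0 (shut) to 1.0 (fully open); the grip force is fixed at half the most; returns when the fingers have stopped.
- robot.sleep(seconds).
- robot.inverse_kinematics(position, orientation): joint angles nearest the present ones, or None.
- robot.get_image(name): name is "scene" or "top" or "wrist"; returns a dict with "img" (480x640x3 uint8, blue, green, red), "fovy" (degrees; the focal length in pixels is half the picture's height over the tangent of half this angle, whatever the lens; pixels are square), "cx", "cy" (the principal point, pixels), "eye" and "orientation" of the camera in the world. Camera axes: x right, y down, z forward; pixel columns grow to the right and rows downward; lengths in mm; the calibration is good to about 2 mm. A picture is of the moment at which its call begins. There is no depth.
A pose or a line that the arm cannot do raises robot.MotionError and nothing moves.
- robot.hand_in(): hands the job in; it is judged then, once.
Readings, each from a call of its own:
- robot.current_t(): time.
- robot.current_qpos(): joint angles.
- robot.current_joint_vel(): joint speeds.
- robot.current_joint_efforts(): joint torques, N m.
- robot.current_tcp_pos(): TCP position.
- robot.current_eef_rot(): TCP orientation.
- robot.current_contact_force(): force on the tool from outside, world axes, zero at the start.
- robot.current_ft_torque(): the same for the moment, N m.
- robot.current_gripper_width(): opening from 0.0 (shut) to 1.0 (fully open).
- robot.current_finger_force(): force on a finger pad.
Only numpy, scipy, OpenCV 4.12 (cv2) and the standard library are available. Lean on these libraries where they do the work, as an engineer would, in place of code of your own. Each camera call takes 0.05 s, during which the arm holds its last target. There are 200 camera calls.

## Task

Three overhauled capping heads stand in the carrier and one still has worn bearings: working along from the left pocket to the right, rock each head's spindle over to the left and then to the right to feel its play. Draw the loose head out and stand it upright in the repair tray without dropping it; leave the two sound heads seated in their pockets and everything else on the bench alone.

Things in the scene. Friction and masses are not known exactly. Their poses are not given: they have to be found in the camera images.
- carrier: steel change-part carrier, fixed, 400 mm wide (its y) and 170 mm deep (its x), origin at the centre of its underside; its -x side faces the robot, +y is to the robot's left. A grey block, 60 mm thick, has three round through pockets (53.5 mm bore) in a row, 115 mm apart, all leaning 35 degrees from vertical toward the carrier's -x
- carrier_handle (a point): middle of the axis of the carrying-handle tube, 26 mm thick, along the carrier's y; it crosses right above the heads' drive ends, at x = -67, z = 328 mm in the carrier's frame; bent 20 mm rods at y = +-189 mm hold it and go back and down behind the heads. A gripper pointing straight down over a drive end meets the tube; one leaning with the head passes in front
- pocket_left (a point): centre of the mouth of the left pocket, as the robot sees it, on the block's leaning upper face: x = 0, y = 115, z = 95 mm in the carrier's frame, axes as the carrier's
- pocket_middle (a point): centre of the mouth of the middle pocket, as the robot sees it, on the block's leaning upper face: x = 0, y = 0, z = 95 mm in the carrier's frame, axes as the carrier's
- pocket_right (a point): centre of the mouth of the right pocket, as the robot sees it, on the block's leaning upper face: x = 0, y = -115, z = 95 mm in the carrier's frame, axes as the carrier's
- head_a_housing (a point): one of three like capping heads, any pocket: 194 mm long, 0.7 to 0.95 kg; z along its axis to the spindle, y to the robot's left. Point on the axis, 85 mm above its flat underside. White nose 52 mm wide, 0 to 62 mm up, stands in the pocket (draw it 62 mm out along the lean, 0.7 mm clearance all round); flange 80 mm wide, to 72; housing 58 mm wide, to 105; cover 48 mm wide, to 111; then the spindle
- head_a_drive (a point): centre of the square end of this head's spindle, 26 mm across flats (faces to x, y), 46 mm long, 86 mm above the housing point; 22 mm shaft below. The spindle rocks any way about a point 5 mm above the housing point: 0.02 rad each way if sound (2 mm here), 0.13 if worn (11 mm), then stops. Its seal drags 0.5 N and keeps it where left, first near centre. Over 2 N can tip the head a few mm
- head_a_seal (a point): the point about which this head's spindle rocks, on its axis inside the housing, 5 mm above the housing point; the drive end turns as it rocks, so jaws must turn with it or stand a little open round it; worn bearings let the spindle sit 0.05 mm lower, far too little to see: it can only be told by rocking
- head_b_housing (a point): one of three like capping heads, any pocket: 194 mm long, 0.7 to 0.95 kg; z along its axis to the spindle, y to the robot's left. Point on the axis, 85 mm above its flat underside. White nose 52 mm wide, 0 to 62 mm up, stands in the pocket (draw it 62 mm out along the lean, 0.7 mm clearance all round); flange 80 mm wide, to 72; housing 58 mm wide, to 105; cover 48 mm wide, to 111; then the spindle
- head_b_drive (a point): centre of the square end of this head's spindle, 26 mm across flats (faces to x, y), 46 mm long, 86 mm above the housing point; 22 mm shaft below. The spindle rocks any way about a point 5 mm above the housing point: 0.02 rad each way if sound (2 mm here), 0.13 if worn (11 mm), then stops. Its seal drags 0.5 N and keeps it where left, first near centre. Over 2 N can tip the head a few mm
- head_b_seal (a point): the point about which this head's spindle rocks, on its axis inside the housing, 5 mm above the housing point; the drive end turns as it rocks, so jaws must turn with it or stand a little open round it; worn bearings let the spindle sit 0.05 mm lower, far too little to see: it can only be told by rocking
- head_c_housing (a point): one of three like capping heads, any pocket: 194 mm long, 0.7 to 0.95 kg; z along its axis to the spindle, y to the robot's left. Point on the axis, 85 mm above its flat underside. White nose 52 mm wide, 0 to 62 mm up, stands in the pocket (draw it 62 mm out along the lean, 0.7 mm clearance all round); flange 80 mm wide, to 72; housing 58 mm wide, to 105; cover 48 mm wide, to 111; then the spindle
- head_c_drive (a point): centre of the square end of this head's spindle, 26 mm across flats (faces to x, y), 46 mm long, 86 mm above the housing point; 22 mm shaft below. The spindle rocks any way about a point 5 mm above the housing point: 0.02 rad each way if sound (2 mm here), 0.13 if worn (11 mm), then stops. Its seal drags 0.5 N and keeps it where left, first near centre. Over 2 N can tip the head a few mm
- head_c_seal (a point): the point about which this head's spindle rocks, on its axis inside the housing, 5 mm above the housing point; the drive end turns as it rocks, so jaws must turn with it or stand a little open round it; worn bearings let the spindle sit 0.05 mm lower, far too little to see: it can only be told by rocking
- tray: repair tray: fixed open grey box 190 x 190 x 40 mm, walls and floor 4 mm thick, origin at the centre of its underside on the bench
- bottle_1: bystander: full square bottle 74 x 74 mm, 236 mm tall, origin at the centre of its underside
- bottle_2: bystander: full square bottle 74 x 74 mm, 236 mm tall, origin at the centre of its underside
- wrench: bystander: steel wrench 190 mm long lying on the bench, along its x
- cap_tub: bystander: white tub of black caps 120 x 160 x 65 mm, origin at the centre of its underside
Things that resemble listed ones, but are neither listed nor needed, are in the scene too. What is shaped like the part that bears head_c_housing but purple or red is not meant.

How it is judged:
By the outcome, as a careful person would: the job done as asked, in the order asked, and still so for the second after the job is handed in, with the robot touching nothing.
It also fails if it takes over 70 s, if anything falls off the work surface, if the arm or the gripper's body presses on something with over 40 N, if the wrist force passes 120 N, or if a joint passes its speed limit or range.

## Working session

There is one attempt and no reset: what is moved stays moved. The work goes in short steps, each a Python script; the robot and the scene stay as the last script left them, time stands still between calls to the robot, and variables do not carry over. Pictures are saved under pics/ and viewed, at most 10 in all, crops included, and the job is handed in when it is done.

```bash
mkdir -p pics
python3 - <<'E'
from bench import robot
import cv2,numpy as np
for n in("scene","top"):
    d=robot.get_image(n);cv2.imwrite(f"pics/{n}0.png",d["img"]);print(n,d["fovy"],d["cx"],d["cy"],d["eye"],d["orientation"])
    np.save(f"pics/{n}0.npy",d,allow_pickle=True)
print(robot.current_t())
E
```

```text
scene 49.73526465566825 319.159059994091 239.2018562450891 [1180.03316051 1104.9308323  1104.41129246] [-2.17482261  0.01352844  2.56203316]
top 48.92997705125995 319.83288309811536 241.53622639385563 [ 348.31821313   20.73762407 1538.24578079] [-3.04137493 -0.02219733 -1.56996681]
0.1
```

View pics/scene0.png

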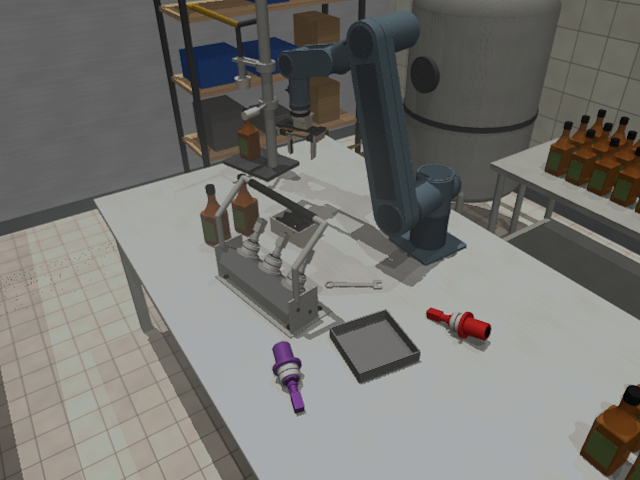

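View pics/top0.png

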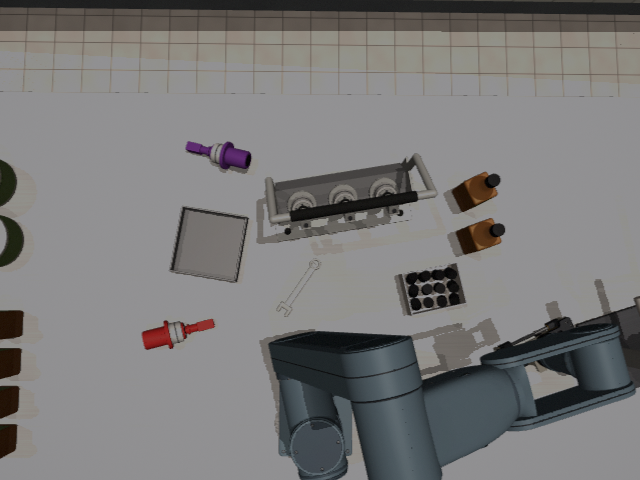

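The top view shows the candidates: three white heads in the carrier at about (302,205), (344,195) and (384,187). The purple part at (220,153) and the red one at (180,332) are decoys. The tray is at (209,245). I'll check this in a close crop.

Run:
```python
import cv2,numpy as np
t=cv2.imread("pics/top0.png")[140:300,160:450];s=cv2.imread("pics/scene0.png")[170:390,200:430]
f=lambda i,k:cv2.convertScaleAbs(cv2.resize(i,None,fx=k,fy=k,interpolation=cv2.INTER_CUBIC),alpha=1.5,beta=10)
cv2.imwrite("pics/c1.png",f(t,2.75)); cv2.imwrite("pics/c2.png",f(s,2.7))
```

```text
(no output)
```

View pics/c1.png

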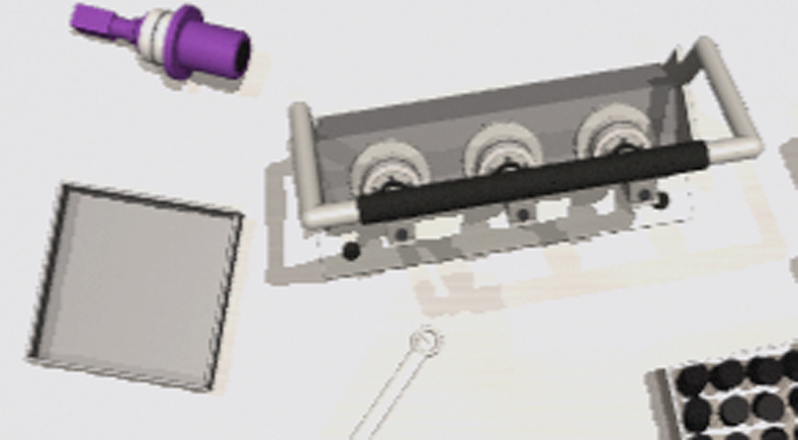

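View pics/c2.png

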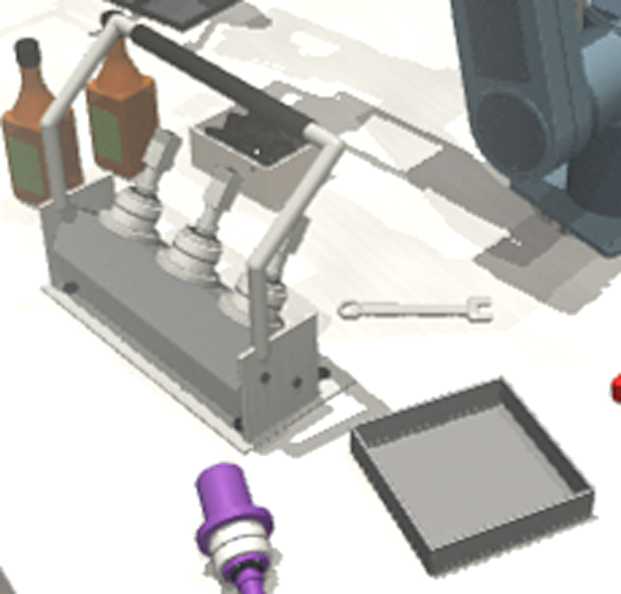

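The close crop confirms it. White heads stand in all three pockets, with end faces in c1 at (402,234), (523,214) and (644,194), handle elbows at (308,216) and (757,146), and tray rim corners at (64,183), (244,212), (213,390) and (28,357).

```bash
cat > h.py <<'E'
import numpy as np
from scipy.spatial.transform import Rotation as Ro
def ray(d,p):
    f=240/np.tan(np.radians(d["fovy"]/2)); v=np.array([(p[0]-d["cx"])/f,(p[1]-d["cy"])/f,1])
    return np.array(d["eye"]),Ro.from_euler("xyz",d["orientation"]).as_matrix()@v
def onz(d,p,z):
    e,v=ray(d,p); return e+v*(z-e[2])/v[2]
def cross(d1,p1,d2,p2):
    A=np.zeros((3,3));b=np.zeros(3);L=[]
    for d,p in((d1,p1),(d2,p2)):
        e,v=ray(d,p);v=v/np.linalg.norm(v);P=np.eye(3)-np.outer(v,v);A+=P;b+=P@e;L.append((P,e))
    x=np.linalg.solve(A,b);return x,[np.linalg.norm(P@(x-e)) for P,e in L]
def proj(d,X):
    f=240/np.tan(np.radians(d["fovy"]/2)); c=Ro.from_euler("xyz",d["orientation"]).as_matrix().T@(np.array(X)-d["eye"])
    return np.array([c[0]/c[2]*f+d["cx"],c[1]/c[2]*f+d["cy"]])
E
python3 - <<'E'
from h import *
np.set_printoptions(precision=1,suppress=True)
t=np.load("pics/top0.npy",allow_pickle=True).item();s=np.load("pics/scene0.npy",allow_pickle=True).item()
T=lambda p:np.array(p)/2.75+[160,140]; S=lambda p:np.array(p)/2.7+[200,170]
D=[onz(t,T(p),203.1) for p in((402,234),(523,214),(644,194))]
H=[onz(t,T(p),328) for p in((308,216),(757,146))]
tr=[onz(t,T(p),40) for p in((64,183),(244,212),(213,390),(28,357))]
print("drive",*D);print("sp",np.linalg.norm(D[0]-D[1]),np.linalg.norm(D[1]-D[2]))
v=D[0]-D[2];print("yaw D",np.arctan2(-v[0],v[1]));v2=H[0]-H[1];print("H",*H,np.linalg.norm(v2),np.arctan2(-v2[0],v2[1]))
yaw=np.arctan2(-v[0],v[1]);R=Ro.from_euler("z",yaw).as_matrix()
print("origin from D",np.mean(D,0)-R@[-75.7,0,203.1],"from H",np.mean(H,0)-R@[-67,0,328])
print("tray",np.mean(tr,0),[np.linalg.norm(tr[i]-tr[i-1]) for i in range(4)],tr)
# cross view: drive ends
for a,b in(((402,234),None),((523,214),(226,178)),((644,194),(165,137))):
    if b:print(cross(t,T(a),s,S(b)))
print(cross(t,T((308,216)),s,S((335,145))),cross(t,T((757,146)),s,S((118,22))))
E
```

```text
drive [524.7  26.1 203.1] [543.9 -86.4 203.1] [ 563.2 -199.7  203.1]
sp 114.13640011165351 114.88451661484312
yaw D 0.16893359912759587
H [523.1 104.6 328. ] [ 584.8 -276.1  328. ] 385.6661806171781 0.16055490350549556
origin from D [618.5 -74.   -0. ] from H [620.  -74.5   0. ]
tray [492.1 299.8  40. ] [np.float64(183.62517981818306), np.float64(189.31959305470866), np.float64(186.96226500194038), np.float64(192.74706082486435)] [array([598.3, 378.1,  40. ]), array([568.7, 191.1,  40. ]), array([384. , 220.2,  40. ]), array([417.5, 410. ,  40. ])]
(array([546.4, -87.9, 190.2]), [np.float64(0.729616711481183), np.float64(0.7296167114810079)])
(array([ 565.5, -201.8,  193.6]), [np.float64(0.9549921137616142), np.float64(0.9549921137617108)])
(array([522.4, 104.8, 330.2]), [np.float64(0.5372037617258479), np.float64(0.537203761725733)]) (array([ 582.8, -275.1,  324.6]), [np.float64(3.0467207434248547), np.float64(3.046720743424667)])
```

```bash
cat >> h.py <<'E'
from bench import robot
C=np.array([619.,-74.,0]); YAW=.166; RC=Ro.from_euler("z",YAW).as_matrix(); AX=np.array([-np.sin(np.radians(35)),0,np.cos(np.radians(35))])
CY=RC[:,1]; FLIP=1
def ori(phi,yaw=YAW,flip=None):
    s=FLIP if flip is None else flip; p=np.radians(phi); R=Ro.from_euler("z",yaw).as_matrix()
    z=R@[np.sin(p),0,-np.cos(p)]; y=s*R[:,1]
    return Ro.from_matrix(np.c_[np.cross(y,z),y,z]).as_euler("xyz"),z
def onaxis(y,h):  # point at height h above the head's underside, head in pocket at carrier y
    return C+RC@(np.array([0,y,95])+AX*(h-62))
def tcp(grasp,phi,back=0,yaw=YAW):  # TCP so that the grasp point is at 'grasp', drawn back
    o,z=ori(phi,yaw); return list(grasp+z*(19-back)),list(o)
E
python3 - <<'E'
import h; from h import *
np.set_printoptions(precision=2,suppress=True)
print(robot.current_eef_rot(),robot.current_contact_force())
for f in(1,-1):
  h.FLIP=f
  for y in(115,0,-115):
    for n,g,phi,b in(("pre",onaxis(y,172),45,110),("rock",onaxis(y,172),45,0),("hpre",onaxis(y,94),85,120),("hous",onaxis(y,94),85,0),("out",onaxis(y,160),85,0)):
      q=robot.inverse_kinematics(*tcp(g,phi,b)); print(f,y,n,None if q is None else np.array(q))
  for yw in(.2,.55,.9):
   for hh in(98,250):
    q=robot.inverse_kinematics(*tcp(np.array([492,300,hh]),50,0,yw)); print("tray",yw,hh,None if q is None else np.array(q))
E
```

```text
[-3.14 -0.    0.43] [-0.4   0.19  0.4 ]
1 115 pre [-0.64 -0.35  2.3   0.82  0.77 -2.87]
1 115 rock [-0.42 -0.01  2.3   1.21  0.43  3.09]
1 115 hpre None
1 115 hous [-0.56  1.    2.58  2.39  1.81  1.28]
1 115 out None
1 0 pre None
1 0 rock [-0.71  0.07  2.21  1.15  0.64  2.94]
1 0 hpre None
1 0 hous [-0.87  0.9   2.45  2.11  1.59  1.39]
1 0 out [-1.    0.73  2.55  1.98  1.54  1.44]
1 -115 pre [-1.09 -0.02  2.06  0.9   1.03  2.99]
1 -115 rock [-0.9   0.19  2.06  1.08  0.78  2.88]
1 -115 hpre [-1.39  0.84  2.41  1.59  1.49  1.46]
1 -115 hous [-1.03  0.84  2.26  1.94  1.47  1.61]
1 -115 out [-1.13  0.68  2.33  1.83  1.45  1.69]
tray 0.2 98 [0.49 0.33 2.32 3.69 0.43 1.25]
tray 0.2 250 [ 0.49 -0.01  2.16 -1.    0.26 -0.4 ]
tray 0.55 98 [0.18 0.3  2.39 2.49 0.48 1.92]
tray 0.55 250 [ 0.18 -0.07  2.21  1.06  0.32 -2.86]
tray 0.9 98 [-0.06  0.33  2.32  1.71  0.69  2.22]
tray 0.9 250 [-0.06 -0.01  2.15  1.13  0.77  2.99]
-1 115 pre [-0.64 -0.35  2.3   0.82  0.77  0.28]
-1 115 rock [-0.42 -0.01  2.3   1.21  0.43 -0.05]
-1 115 hpre None
-1 115 hous [-0.56  1.    2.58  2.39  1.81 -1.87]
-1 115 out None
-1 0 pre [-0.94 -0.2   2.22  0.9   0.94 -0.02]
-1 0 rock [-0.71  0.07  2.21  1.15  0.64 -0.2 ]
-1 0 hpre None
-1 0 hous [-0.87  0.9   2.45  2.11  1.59 -1.75]
-1 0 out [-1.    0.73  2.55  1.98  1.54 -1.7 ]
-1 -115 pre [-1.09 -0.02  2.06  0.9   1.03 -0.15]
-1 -115 rock [-0.9   0.19  2.06  1.08  0.78 -0.26]
-1 -115 hpre [-1.39  0.84  2.41  1.59  1.49 -1.68]
-1 -115 hous [-1.03  0.84  2.26  1.94  1.47 -1.53]
-1 -115 out [-1.13  0.68  2.33  1.83  1.45 -1.45]
tray 0.2 98 [ 0.49  0.33  2.32  3.69  0.43 -1.89]
tray 0.2 250 [ 0.49 -0.01  2.16 -1.    0.26  2.74]
tray 0.55 98 [ 0.18  0.3   2.39  2.49  0.48 -1.22]
tray 0.55 250 [ 0.18 -0.07  2.21  1.06  0.32  0.28]
tray 0.9 98 [-0.06  0.33  2.32  1.71  0.69 -0.93]
tray 0.9 250 [-0.06 -0.01  2.15  1.13  0.77 -0.16]
```

```bash
sed -i 's/FLIP=1$/FLIP=-1/' h.py
cat >> h.py <<'E'
PHI=42
def rock(y,dmax=24,speed=14,f=1.2):
    g=onaxis(y,172); p0,o=tcp(g,PHI); p0=np.array(p0); r=[]
    robot.move_linear(list(p0),o,speed=100); robot.sleep(.15)
    yc=lambda:float((np.array(robot.current_tcp_pos())-p0)@CY)
    for s in(1,-1):
        hit=robot.move_linear(list(p0+CY*s*dmax),o,speed=speed,f_stop=f); r+=[yc(),hit,np.array(robot.current_contact_force()).round(2)]
        robot.move_linear(list(p0+CY*(r[-3]-s*5)),o,speed=40); robot.sleep(.1)
    return r
E
python3 - <<'E'
from h import *
robot.move_gripper(.41)
robot.move_ptp([330,-250,400],list(robot.current_eef_rot()))
robot.move_ptp(*tcp(onaxis(115,172),PHI,85))
print(robot.current_t(),robot.current_gripper_width())
import cv2
d=robot.get_image("wrist");cv2.imwrite("pics/w1.png",d["img"]);print(proj(d,onaxis(115,194)),d["eye"])
d=robot.get_image("scene");cv2.imwrite("pics/s1.png",cv2.resize(d["img"][130:370,170:490],None,fx=2,fy=2))
E
python3 -c "
import cv2,numpy as np
cv2.imwrite('pics/m1.png',np.hstack([cv2.resize(cv2.imread('pics/w1.png'),(400,300)),cv2.resize(cv2.imread('pics/s1.png'),(400,300))]))"
```

```text
3.6667 0.4089538303635157
[327.37852549 264.17685586] [438.15508143  11.57259796 406.49509248]
```

View pics/m1.png

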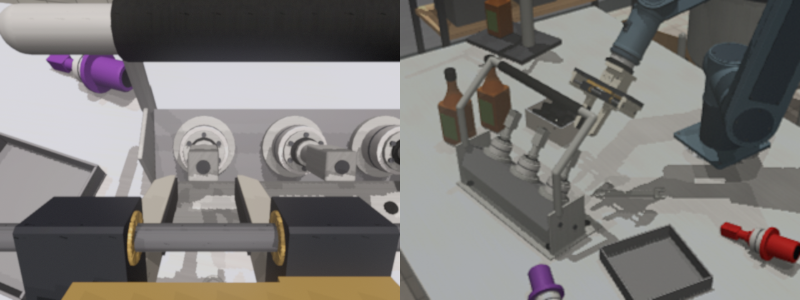

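The wrist view puts the left drive end at about (326,267), against a prediction of (327,264). The jaws line up and clear the handle, so I'll rock the left head.

Run:
```python
from h import *
d=robot.get_image("wrist")
R=Ro.from_euler("xyz",robot.current_eef_rot()).as_matrix();print("cam in tool",R.T@(np.array(d["eye"])-robot.current_tcp_pos()), R.T@Ro.from_euler("xyz",d["orientation"]).as_matrix()[:,2])
print(rock(115),robot.current_t())
```

```text
cam in tool [  72.25026961   -0.17900278 -166.09384666] [-2.59313224e-01  7.49921997e-04  9.65792985e-01]
[8.719959902652722, True, array([ 0.13, -1.67,  1.16]), -6.021074152244799, True, array([ 0.14, -0.07, -0.39])] 7.4833
```

Run:
```python
from h import *
p0,o=tcp(onaxis(115,172),PHI);p0=np.array(p0)
yc=lambda:float((np.array(robot.current_tcp_pos())-p0)@CY)
n=[];
for i in range(5): robot.sleep(.02);n.append(robot.current_contact_force())
print(np.array(n).round(2).tolist(),yc())
for s in(-1,):
    h=robot.move_linear(list(p0+CY*s*24),o,speed=14,f_stop=1.7);print(s,yc(),h,np.round(robot.current_contact_force(),2));e=yc()
    robot.move_linear(list(p0+CY*(e-s*5)),o,speed=40)
print(robot.current_t())
```

```text
[[0.12, -0.09, 0.21], [0.07, 0.08, -1.07], [-0.16, -0.74, 0.47], [-1.01, 0.95, 0.66], [-0.3, 1.04, -0.46]] -0.8943942742114545
-1 -6.124705302611338 True [0.13 0.66 0.32]
8.525
```

```bash
cat >> h.py <<'E'
def force(n=12):
    a=[]
    for _ in range(n): robot.sleep(.01); a.append(robot.current_contact_force())
    return float(np.mean(a,0)@CY)
def steps(y,s,start,step,fmax,lim):
    p0,o=tcp(onaxis(y,172),PHI);p0=np.array(p0);b=force();out=[];u=start
    while abs(u)<=lim:
        robot.move_linear(list(p0+CY*u),o,speed=20);f=force()-b
        out.append((round(u,1),round(f,2)))
        if -s*f>fmax: break
        u+=s*step
    return out
E
python3 - <<'E'
from h import *
print(steps(115,-1,-5,.7,1.3,10),robot.current_t())
E
```

```text
[(-5, 0.0), (-5.7, -0.21), (-6.4, 0.93), (-7.1, 3.66)] 10.1167
```

The force climbs steeply past −6.4 mm, so this is a hard stop. Total play is about 3 mm, and the left head is sound. Next are the middle and right heads.

Run:
```python
from h import *
def out(y): p,o=tcp(onaxis(y,172),PHI,62); robot.move_linear(p,o,speed=120)
out(116)
for y in(1,-114):
    out(y); print(y,rock(y,dmax=27,speed=16,f=1.5),robot.current_t()); out(y)
```

```text
1 [7.704014250145909, True, array([-0.62, -0.92,  0.73]), -6.953006477047971, True, array([ 0.34,  0.43, -1.17])] 15.1833
-114 [14.575465223851765, True, array([-0.4 , -1.29,  2.  ]), -13.856064809768897, True, array([ 0.73, -0.85, -1.19])] 21.025
```

The right head moved about 16 mm in the jaws, so it is the loose one. Before gripping its housing I'll check that the gripper body clears the carrier's side plate, and check reach.

Run:
```python
from h import *
np.set_printoptions(precision=2,suppress=True)
t=np.load("pics/top0.npy",allow_pickle=True).item();s=np.load("pics/scene0.npy",allow_pickle=True).item()
S=lambda p:np.array(p)/2.7+[200,170]
for p in((240,352),(318,315),(328,375),(245,448),(258,270),(352,382)):
    e,v=ray(s,S(p)); k=((C-e)@CY+198)/(v@CY); X=e+v*k; print(p,RC.T@(X-C))
print("tub",[onz(t,p,65)[:2].round() for p in((401,275),(459,265),(465,304),(408,314))])
g=onaxis(-113.6,92)
for n,q in(("now far",tcp(onaxis(-114,172),PHI,125)),("hpre",tcp(g,80,120)),("grip",tcp(g,80,6)),("out",tcp(onaxis(-113.6,92+72),80,6)),("back",tcp(onaxis(-113.6,164)+RC@[-60,0,40],80,6))):
    print(n,np.array(q[0]),robot.inverse_kinematics(*q))
for yw in(.2,.55,.75,.9,1.1):
  for z in(97,200,260):
    print(yw,z,robot.inverse_kinematics(*tcp(np.array([492,300,z]),45,6,yw)))
```

```text
(240, 352) [ 76.13 198.   140.76]
(318, 315) [-33.54 198.   127.38]
(328, 375) [-46.94 198.    31.67]
(245, 448) [ 77.41 198.     2.72]
(258, 270) [ 46.78 198.   232.71]
(352, 382) [-84.42 198.    -2.69]
tub [array([ 403., -239.]), array([ 431., -403.]), array([ 323., -417.]), array([ 295., -257.])]
now far [ 505.66 -208.58  263.88] [-1.07 -0.05  2.01  0.81  1.06 -0.03]
hpre [ 522.7  -205.32  137.11] [-1.37  0.71  2.42  1.6   1.4  -1.56]
grip [ 633.43 -186.77  117.32] [-1.03  0.75  2.27  1.92  1.36 -1.46]
out [ 592.7  -193.59  176.3 ] [-1.15  0.58  2.34  1.79  1.34 -1.35]
back [ 533.52 -203.5   216.3 ] [-1.33  0.44  2.4   1.59  1.38 -1.27]
0.2 97 [ 0.47  0.28  2.27  3.97  0.26 -2.18]
0.2 200 [ 0.47  0.06  2.16 -0.89  0.25  2.64]
0.2 260 [ 0.47 -0.04  2.07 -0.53  0.39  2.26]
0.55 97 [ 0.2   0.25  2.33  2.22  0.31 -0.93]
0.55 200 [0.2  0.01 2.21 0.99 0.3  0.35]
0.55 260 [ 0.2  -0.09  2.12  0.63  0.43  0.74]
0.75 97 [ 0.06  0.26  2.31  1.74  0.47 -0.72]
0.75 200 [0.06 0.03 2.2  1.09 0.53 0.01]
0.75 260 [ 0.06 -0.07  2.11  0.86  0.64  0.29]
0.9 97 [-0.02  0.28  2.27  1.51  0.6  -0.67]
0.9 200 [-0.02  0.06  2.16  1.07  0.69 -0.13]
0.9 260 [-0.02 -0.04  2.07  0.91  0.79  0.09]
1.1 97 [-0.09  0.32  2.19  1.28  0.76 -0.66]
1.1 200 [-0.09  0.12  2.09  1.01  0.89 -0.27]
1.1 260 [-0.09  0.03  2.01  0.91  0.98 -0.1 ]
```

Run:
```python
from h import *
import cv2
p,o=tcp(onaxis(-114,172),PHI,125);robot.move_linear(p,o,speed=200);robot.move_gripper(.78)
g=onaxis(-113.6,92)
robot.move_ptp(*tcp(g,80,120))
print(robot.current_contact_force(),robot.current_t())
im=[]
d=robot.get_image("wrist");im.append(cv2.resize(d["img"],(400,300)));print(proj(d,onaxis(-113.6,194))*.625,proj(d,onaxis(-113.6,105))*.625)
d=robot.get_image("scene");im.append(cv2.resize(d["img"][130:370,170:490],(400,300)))
cv2.imwrite("pics/m2.png",np.hstack(im))
```

```text
[ 0.51637619  0.24069987 -0.2979493 ] 24.2833
[206.12656779  77.438568  ] [206.00788455 142.88670646]
```

View pics/m2.png

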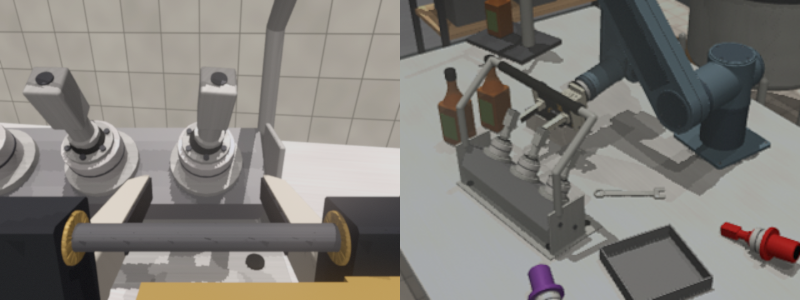

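The wrist view shows the right head centred at about (206,145), with its spindle leaning right to (217,80) as expected. The side plate is clear of the fingers, so I'll go in, grip and draw it out.

Run:
```python
from h import *
p,o=tcp(onaxis(-113.6,92),80,6)
print("hit",robot.move_linear(p,o,speed=90,f_stop=8))
robot.move_gripper(0.3);print("w",robot.current_gripper_width()*93,robot.current_finger_force(),np.round(robot.current_contact_force(),1))
for h in(100,164):
    p,o=tcp(onaxis(-113.6,h),80,6)
    print(h,robot.move_linear(p,o,speed=60,f_stop=35),np.round(robot.current_contact_force(),1),robot.current_gripper_width()*93)
print(robot.current_t())
```

```text
hit False
w 57.69335437909226 30.000325441360474 [-3.  -0.   1.6]
100 False [ 2.2  0.2 -4.2] 57.18990406039586
164 False [-0.7  0.2 -6.8] 57.31350642817153
27.7
```

Run:
```python
from h import *
import cv2
def lin(g,phi,yaw,v):
    p,o=tcp(np.array(g),phi,6,yaw)
    try: robot.move_linear(p,o,speed=v)
    except robot.MotionError as e: print("ptp",g,e); robot.move_ptp(p,o)
lin(onaxis(-113.6,164)+RC@[-110,0,60],80,YAW,150)
lin([400,60,260],45,.5,220)
lin([475,295,240],45,.9,200)
lin([475,295,135],45,.9,150)
robot.sleep(.2)
print(np.round(robot.current_contact_force(),1),robot.current_gripper_width()*93,robot.current_t())
im=[]
d=robot.get_image("wrist");im.append(cv2.resize(d["img"],(400,300)))
d=robot.get_image("scene");im.append(cv2.resize(d["img"][200:400,300:500],(400,400))[:300]);cv2.imwrite("pics/s3.png",d["img"])
b=np.array([475,295,135.]);print("scene axis px",proj(d,b-[0,0,92]),proj(d,b+[0,0,19]))
cv2.imwrite("pics/m3.png",np.hstack(im))
```

```text
[-0.6 -0.6 -6.5] 57.37989903638657 32.7583
scene axis px [375.48368769 333.03786717] [377.44457779 303.77257603]
```

View pics/m3.png

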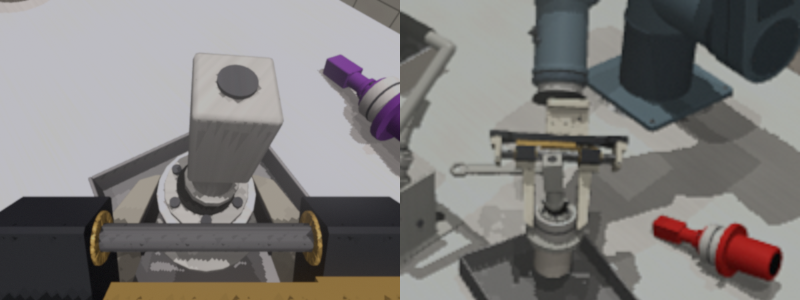

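The head hangs upright in the grip over the tray. In the scene crop its nose is at about (553,260), inside the rim. I'll lower it until the force changes, then release.

Run:
```python
from h import *
p,o=tcp(np.array([475,295,101.]),45,6,.9); print(robot.move_linear(p,o,speed=50,f_stop=4))
p,o=tcp(np.array([475,295,88.]),45,6,.9); print(robot.move_linear(p,o,speed=10,f_stop=4))
z=ori(45,.9)[1]; print("grasp z",robot.current_tcp_pos()[2]-z[2]*13,np.round(robot.current_contact_force(),1))
robot.sleep(.2);print(np.round(robot.current_contact_force(),1),robot.current_t())
```

```text
False
True
grasp z 95.90835099306521 [1.2 0.7 4.4]
[1.1 1.3 5.9] 34.575
```

Run:
```python
from h import *
import cv2
robot.move_gripper(.8)
p=np.array(robot.current_tcp_pos());z=ori(45,.9)[1]
robot.move_linear(list(p-z*130),list(robot.current_eef_rot()),speed=120)
robot.move_linear(list(p-z*130+[-40,-20,80]),list(robot.current_eef_rot()),speed=150)
robot.sleep(.3);print(robot.current_t(),np.round(robot.current_contact_force(),1))
im=[cv2.resize(robot.get_image("wrist")["img"],(400,300)),cv2.resize(robot.get_image("scene")["img"][190:400,190:470],(400,300))]
cv2.imwrite("pics/m4.png",np.hstack(im))
```

```text
37.3917 [ 0.4 -0.5 -0.3]
```

View pics/m4.png

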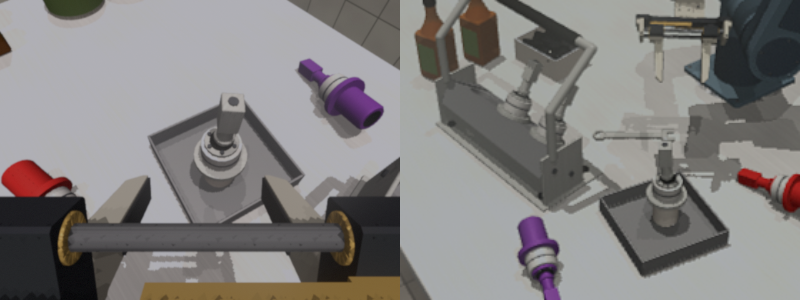

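The loose head stands upright in the tray (scene crop about (665,195)). The other two are still seated at about (520,100) and (550,125), and the bystanders look undisturbed.

```bash
python3 -c "
from bench import robot
print(robot.hand_in())"
```

```text
the job is handed in; nothing more can be done
None
```

I rocked all three heads left then right, working from the left pocket. The right-hand head was the loose one and now stands upright in the repair tray, the two sound heads are still seated, and the job was handed in at about 37 s.

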